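# Shut and lock the clothes-peg case on the balcony ledge

## Task

Shut the open clamshell peg case: swing the white lid over and press it down until its rim sits fully home on the green half all round. Only then slide the red lock along the front of the case, onto the lid's flange, as far as it goes so that it wedges tight. Leave the mug, jar, scraper and wooden tray where they are.

Things in the scene. Friction and masses are not known exactly. Their poses are not given: they have to be found in the camera images.
- case: Green lower half of a plastic clamshell case, fixed to the ledge: an open box 160 mm (its x) by 110 mm (its y) by 32 mm high with wooden pegs lying inside. Origin: centre of its underside; z up; its x runs along the hinge. The hinge line lies along x at y = +55 mm, z = 32 mm; the front (opening) side is at y = -55 mm, where a 6 mm thick flange sticks out 16 mm just below the rim. Shut, the case is 64 mm high.
- lid (a joint): Angle of the white lid (same 160 x 110 x 32 mm shell, hollow side towards the green half) about the hinge line, rad: 0 = shut, rims touching; 1.57 = standing upright; stop at 2.2, leaning back over the +y side of the case. It starts well open. The hinge is stiff: the lid stays wherever it is left and about 1 to 3 N at its front edge moves it. It has a flange of 80 mm at its front edge (case x from -10 to +70 mm) that meets the green one.
- lid_top (a point): Point on the outer face of the lid (its top when shut), midway along the case's x, 95 mm from the hinge line and 15 mm from the front edge of the face. With the lid shut its position in the case's frame is (0, -40, 64) mm. The outer face is flat.
- key (a joint): Travel of the red lock along the front flange, m: 0 = at the case's -x end, clear of the lid's flange; it slides along the case's +x and is wedged tight against a stop at 0.060. It starts at 0 to 0.014, reaches the lid's flange at 0.022. Sliding it takes about 5 N, growing to 9 N as it wedges; it stays where it is left.
- key_fin (a point): Centre of the red lock's upright fin, the part to push: 10 mm thick (case x), 30 mm wide (case y), 35 mm tall. It stands out from the front of the case; in the case's frame this point lies at (-50 mm + key travel, -93.5, 42.5) mm, so the fin spans z 25 to 60 mm and y -78.5 to -108.5 mm. Nothing but the ledge is below or behind it.
- mug: Aluminium mug, 76 mm across, 85 mm high, loose, beyond the case; origin at the centre of its underside. Not to be disturbed.
- jar: Glass jar with a steel cap, 72 mm across, 110 mm high, loose, to the left of the case; origin at the centre of its underside. Not to be disturbed.
- scraper: Orange plastic scraper lying flat, loose, to the right of the case. Not to be disturbed.
- tray: Wooden peg tray 150 x 100 x 35 mm, loose, far right of the case; origin at the centre of its underside. Not to be disturbed.
There are look-alikes about, which are no part of the job. Leave any pink or turquoise look-alike of the case alone.

How it is judged:
By the outcome, as a careful person would: the job done as asked, in the order asked, and still so for the second after the job is handed in, with the robot touching nothing.
It also fails if it takes over 48 s, if anything falls off the work surface, if the arm or the gripper's body presses on something with over 40 N, if the wrist force passes 120 N, or if a joint passes its speed limit or range.

## Robot

A 7-joint arm with a two-finger parallel gripper is mounted at the origin on the work surface. World frame = base frame: x ahead of the robot, y to its left, z up, the work surface at z = 0. Lengths are in mm, angles in rad, forces in N, time in s.
With the tool pointing down it reaches from about 400 to 900 mm from the base axis. Payload 5.5 kg.
Tool frame: the origin (TCP) lies at the very end of the fingers, on their centre line; the grasp point (between the pads) lies 19 mm behind it; z points along the fingers, y is the line along which they close (so a half turn about z gives the same grasp; the last joint's range is limited). The gripper opens to 85 mm and grips with 20 to 120 N. Pads are 22 mm wide; open, the fingers measure 114 mm over their backs; the gripper's body (76 mm by 85 mm) begins 54 mm behind the grasp point. The pads swing forward as they close: fully open they stand 13 mm farther back than shut.
Start: joints at [1.372, 0.501, -0.427, 1.55, 0.221, 1.138, -0.21], TCP at [289.646, -581.898, 206.11] pointing down, gripper open.
Joint ranges: [-2.88, 2.88], [-0.31, 2.03], [-1.54, 1.56], [0.2, 2.42], [-1.41, 4.55], [0.19, 2.02], [-2.57, 2.57]. Speed limits (rad/s): [2.57, 2.57, 3.14, 3.14, 3.14, 3.14, 3.14].

## Interface

Orientations are given as a 3x3 rotation matrix whose columns are the frame's x, y, z axes.
In Python, from bench import * gives the robot as it stands.
- The arm moves only by the tool apply_moves, never from a script. Its argument "steps" is a list of rows, each an object with "angular": the turn, a rotation vector about the tool's x, y, z normalised to -1 to 1, where 1 is pi rad, a list of three; "travel": the shift along the tool's x, y, z normalised to -1 to 1, where 1 is 15 cm, a list of three; "gripper": the closure, from 0 (fully open) to 1 (shut). In form: [{"angular": [ax, ay, az], "travel": [dx, dy, dz], "gripper": gripper}, ...]. A call has 1 to 20 rows; each row is the pose to reach, as a shift and turn from the pose commanded when the call began, along the tool's axes at that moment, turning the shorter way round; what a row does not reach only later rows make up. A row lasts 1/8 s, in which the tool goes at most 62.5 mm and 10.7 degrees, less where a joint would pass 70% of its speed; a pose out of reach is approached as far as the arm can. A call with a number of a shift or a turn outside -1 to 1 is refused whole. A call with a gripper value outside its range is refused whole. The fingers move at their own pace and stop on an object; "newtons" is the grip in N (left out, the last holds). Time passes only in rows, so rows that repeat a pose let the fingers close. It gives the time, the measured TCP pose, the force, the opening and the grip force at its end, in the units of the state.
- observe(): the state, without advancing time (a new reading comes with each control period).
- grab_frame(name): name is "scene" or "top"; returns a dict with "frame" (480x640x3 uint8, blue, green, red), "mtx" (3x3 intrinsics, pixels), "R" (3x3) and "t" (3): a world point X has camera coordinates R X + t. Camera axes: x right, y down, z forward; pixel columns grow to the right and rows downward; lengths in mm; the calibration is good to about 2 mm. A picture is of the moment at which its call begins. There is no depth.
- finish_job(): hands the job in; it is judged then, once.
The state is a dict: "t": time; "joint_positions": joint angles; "qvel": joint speeds; "effort": joint torques, N m; "tool_pos": TCP position; "eef_rot": TCP orientation; "ft_force": force on the tool from outside, world axes, zero at the start; "torque": the same for the moment, N m; "width": finger opening in mm; "finger_force": force on a finger pad.
Only numpy, scipy, OpenCV 4.12 (cv2) and the standard library are available. Lean on these libraries where they do the work, as an engineer would, in place of code of your own. Each camera call takes 0.05 s, during which the arm holds its last target. There are 200 camera calls.

## Working session

There is one attempt and no reset: what is moved stays moved. The work goes in short steps, Python scripts to look and compute and a tool call to move; the robot and the scene stay as the last step left them, time stands still between calls to the robot, and variables do not carry over. Pictures are saved under pics/ and viewed, at most 10 in all, crops included, and the job is handed in when it is done.

Besides the shell and the picture viewer there is one more tool, called as name(argument=value, ...), one argument or row to a line, values as JSON. apply_moves: Moves the arm, as the interface text tells. Scaled input: -1 to 1 covers 15 cm each way for a shift and pi rad each way for a turn. Its arguments: {"type":"object","properties":{"steps":{"type":"array","items":{"type":"object","properties":{"angular":{"type":"array","items":{"type":"number"}},"travel":{"type":"array","items":{"type":"number"}},"gripper":{"type":"number"}}}},"newtons":{"type":"number"}},"required":["steps"]}

```bash
mkdir -p pics; python3 - <<'E'
from bench import *
import cv2
s=observe(); print(s['t'],s['tool_pos'],s['eef_rot'])
for n in("scene","top"):
    f=grab_frame(n); cv2.imwrite(f"pics/{n}0.png",f["frame"]); print(n,f["mtx"],f["R"],f["t"])
E
```

```text
0.0 [ 289.22967643 -581.25687338  205.05210961] [[ 8.95230429e-01  4.45602739e-01 -8.23109643e-04]
 [ 4.45603495e-01 -8.95228626e-01  1.79806876e-03]
 [ 6.43530506e-05 -1.97646640e-03 -9.99998045e-01]]
scene [[517.21118915   0.         310.34349868]
 [  0.         517.21118915 235.89562542]
 [  0.           0.           1.        ]] [[ 0.33115183  0.94334902  0.02076294]
 [ 0.57502235 -0.18431082 -0.79710653]
 [-0.74812283  0.27590244 -0.60348163]] [-199.95275509 -269.21163568 1483.52980524]
top [[502.08388862   0.         320.53858201]
 [  0.         502.08388862 240.15262558]
 [  0.           0.           1.        ]] [[ 0.01407407 -0.99989431  0.00364589]
 [-0.99406958 -0.01438512 -0.10779023]
 [ 0.10783128 -0.00210722 -0.99416698]] [  31.55264826  554.79959647 1105.75208481]
```

View pics/scene0.png

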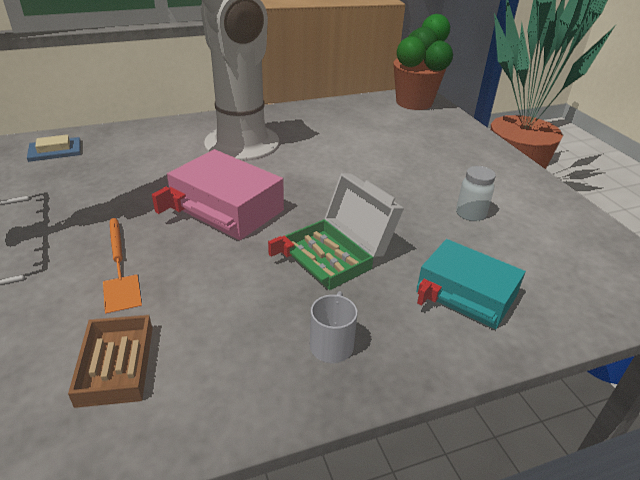

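View pics/top0.png

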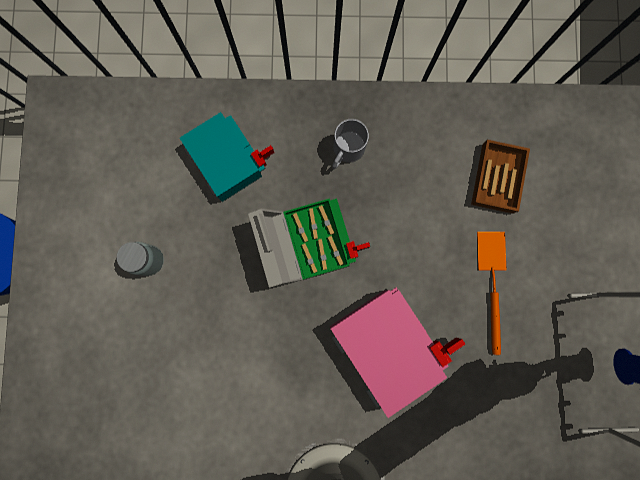

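The scene shows the green case at about (330,250) with its red lock at (280,247). In the top view the green half spans (285–355, 200–278), its front faces image right (world −y), and the lock is at (357,248). I'll zoom in on both views.

```bash
python3 - <<'E'
import cv2,numpy as np
a=cv2.imread("pics/top0.png")[190:300,230:380];b=cv2.imread("pics/scene0.png")[165:295,260:410]
cv2.imwrite("pics/ca.png",cv2.resize(a,(750,550),interpolation=cv2.INTER_CUBIC))
cv2.imwrite("pics/cb.png",cv2.resize(b,None,fx=4.5,fy=4.5,interpolation=cv2.INTER_CUBIC))
E
```

```text
(no output)
```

View pics/ca.png

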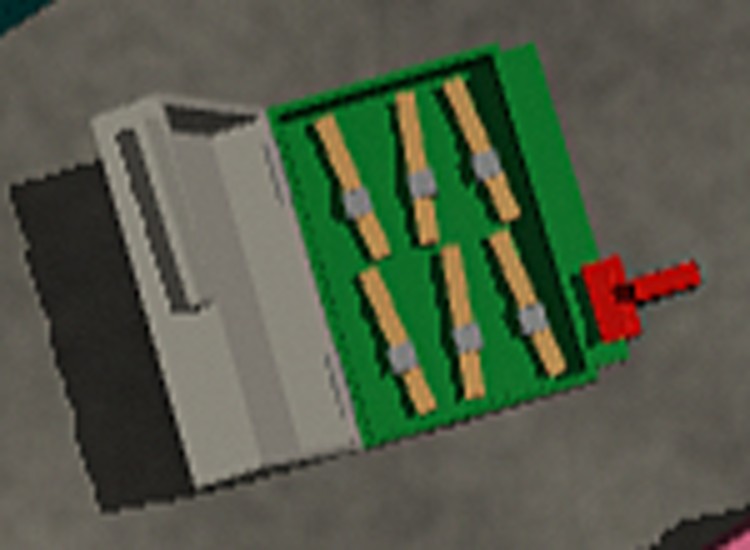

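View pics/cb.png

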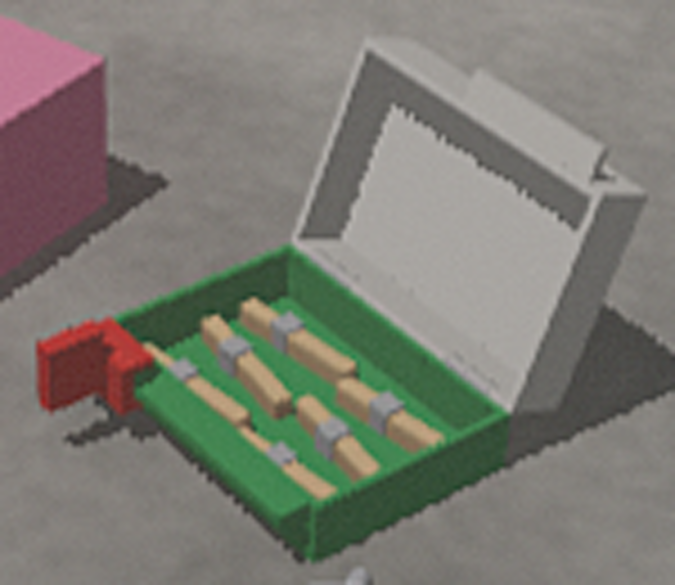

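```bash
cat > h.py <<'E'
from bench import *
import numpy as np, cv2
from scipy.optimize import least_squares
def proj(f,X): 
    c=f["R"]@X+f["t"]; p=f["mtx"]@c; return p[:2]/p[2]
def lidpt(y,z,th):   # shut coords -> at angle
    y,z=y-55,z-32; return 55+y*np.cos(th)+z*np.sin(th), 32-y*np.sin(th)+z*np.cos(th)
def case2w(p,c):
    x,y,z,w=p; a,b=np.cos(w),np.sin(w)
    return np.array([x+a*c[0]-b*c[1],y+b*c[0]+a*c[1],z+c[2]])
E
cat > fit.py <<'E'
from h import *
F={n:grab_frame(n) for n in("scene","top")}
T=lambda u,v:("top",np.array([230+u/5,190+v/5])); S=lambda u,v:("scene",np.array([260+u/4.5,165+v/4.5]))
L=lambda x,y,z:lambda th,k:(x,*lidpt(y,z,th)); C=lambda x,y,z:lambda th,k:(x,y,z)
obs=[(T(270,108),C(80,55,32)),(T(362,447),C(-80,55,32)),(T(498,45),C(80,-55,32)),(T(595,378),C(-80,-55,32)),
(S(295,245),C(-80,55,32)),(S(510,412),C(80,55,32)),(S(312,503),C(80,-55,32)),(S(312,560),C(80,-55,0)),
(S(370,42),L(-80,-55,32)),(S(597,195),L(80,-55,32)),(S(645,192),L(80,-55,64)),(T(95,122),L(80,-55,64)),(T(195,490),L(-80,-55,64)),
(T(699,275),lambda th,k:(-50+k,-108.5,60))]
def r(q): return np.concatenate([proj(F[o[0]],case2w(q[:4],g(q[4],q[5])))-o[1] for o,g in obs])
s=least_squares(r,[550,50,0,.2,1.8,10],loss="soft_l1")
print(s.x.round(3)); print(r(s.x).reshape(-1,2).round(1).tolist())
E
python3 fit.py
```

```text
[ 5.58054e+02  5.04130e+01 -5.21800e+00  2.97000e-01  1.94000e+00
 -3.20000e-02]
[[-1.2, 0.2], [-0.3, -0.1], [-0.5, -0.4], [0.0, 0.1], [-1.7, -0.6], [-1.0, 0.1], [-0.1, 0.9], [-0.8, 0.5], [-1.8, -1.1], [0.0, -0.3], [-0.3, 0.4], [-1.2, -0.6], [-0.7, -0.6], [-0.7, 0.2]]
```

Fitted pose: case at about (558, 50), yaw 0.297, on the surface within noise. Lid angle is about 1.94 and key travel about 0. The residuals are around 1 px and the sizes agree. I'll keep tool x along case x, close the fingers and go over behind the lid.

apply_moves(
  steps=[
    {"angular": [0,0,0.0525],"travel": [0.4,-0.15,-0.13],"gripper": 1},
    {"angular": [0,0,0.0525],"travel": [0.8,-0.3,-0.13],"gripper": 1},
    {"angular": [0,0,0.0525],"travel": [1,-0.4,-0.13],"gripper": 1},
    {"angular": [0,0,0.0525],"travel": [1,-0.4,-0.13],"gripper": 1},
    {"angular": [0,0,0.0525],"travel": [1,-0.4,-0.13],"gripper": 1},
  ],
  newtons=60,
)

```text
t: 0.82
tool_pos: [396.6, -461.9, 225.5]
eef_rot: [[0.956, 0.292, -0.001], [0.292, -0.956, -0.0], [-0.001, 0.0, -1.0]]
ft_force: [-0.1, -0.5, -0.6]
width: -0.0
finger_force: 0.0
```

apply_moves(
  steps=[
    {"angular": [0,0,0],"travel": [1,-1,0],"gripper": 1},
    {"angular": [0,0,0],"travel": [1,-1,0],"gripper": 1},
    {"angular": [0,0,0],"travel": [1,-1,0],"gripper": 1},
    {"angular": [0,0,0],"travel": [1,-1,0],"gripper": 1},
  ],
)

```text
t: 1.32
tool_pos: [498.1, -271.3, 225.8]
eef_rot: [[0.955, 0.295, 0.001], [0.295, -0.955, 0.001], [0.001, -0.001, -1.0]]
ft_force: [-0.0, -0.9, -0.1]
width: -0.1
finger_force: 0.0
```

apply_moves(
  steps=[
    {"angular": [0,0,0],"travel": [1,-1,0],"gripper": 1},
    {"angular": [0,0,0],"travel": [1,-1,0],"gripper": 1},
    {"angular": [0,0,0],"travel": [1,-1,0],"gripper": 1},
    {"angular": [0,0,0],"travel": [1,-1,0],"gripper": 1},
  ],
)

```text
t: 1.82
tool_pos: [597.6, -83.7, 225.6]
eef_rot: [[0.956, 0.295, 0.001], [0.295, -0.956, 0.002], [0.001, -0.001, -1.0]]
ft_force: [0.3, -0.5, -1.1]
width: -0.1
finger_force: 0.0
```

apply_moves(
  steps=[
    {"angular": [0,0,0],"travel": [0,-1,0],"gripper": 1},
    {"angular": [0,0,0],"travel": [0,-1,0],"gripper": 1},
    {"angular": [0,0,0],"travel": [0,-1,0],"gripper": 1},
  ],
)

```text
t: 2.2
tool_pos: [551.4, 59.3, 225.7]
eef_rot: [[0.956, 0.295, -0.0], [0.295, -0.956, 0.001], [0.0, -0.001, -1.0]]
ft_force: [0.5, -0.8, 0.1]
width: -0.1
finger_force: 0.0
```

apply_moves(
  steps=[
    {"angular": [0,0,0],"travel": [0,-1,0],"gripper": 1},
    {"angular": [0,0,0],"travel": [0,-1,0],"gripper": 1},
    {"angular": [0,0,0],"travel": [0,-1,0],"gripper": 1},
    {"angular": [0,0,0],"travel": [0,-1,0],"gripper": 1},
  ],
)

```text
t: 2.7
tool_pos: [508.4, 201.1, 225.7]
eef_rot: [[0.956, 0.294, 0.0], [0.294, -0.956, 0.0], [0.0, -0.0, -1.0]]
ft_force: [0.3, -0.5, 0.9]
width: -0.1
finger_force: 0.0
```

```bash
cat > st.py <<'E'
from h import *
P=[558,50.4,0,.297]
s=observe(); R=s['eef_rot']; d=np.array(s['tool_pos'])-[P[0],P[1],0]; c,n=np.cos(.297),np.sin(.297)
print(s['t'],"case",np.round([c*d[0]+n*d[1],-n*d[0]+c*d[1],d[2]],1),"yaw",np.arctan2(R[1][0],R[0][0]).round(3),"tilt",np.round(np.array(R)[:2,2],3),"F",np.round(s['ft_force'],1),s['width'],np.round(s['joint_positions'],2))
E
python3 st.py
```

```text
2.7 case [ -3.3 158.6 225.7] yaw 0.299 tilt [0. 0.] F [ 0.3 -0.5  0.9] -0.1283694170350169 [ 0.16  0.34 -0.72  1.78  0.25  1.11 -1.92]
```

apply_moves(
  steps=[
    {"angular": [0,0,0],"travel": [0.02,0,0.4],"gripper": 1},
    {"angular": [0,0,0],"travel": [0.02,0,0.77],"gripper": 1},
    {"angular": [0,0,0],"travel": [0.02,0,0.77],"gripper": 1},
  ],
)

```text
t: 3.08
tool_pos: [509.0, 196.2, 105.9]
eef_rot: [[0.957, 0.289, -0.009], [0.289, -0.957, -0.004], [-0.01, 0.001, -1.0]]
ft_force: [-0.7, -0.2, -0.0]
width: -0.3
finger_force: 0.0
```

apply_moves(
  steps=[
    {"angular": [0,0,0],"travel": [0,0.1,0],"gripper": 1},
    {"angular": [0,0,0],"travel": [0,0.2,0],"gripper": 1},
    {"angular": [0,0,0],"travel": [0,0.29,0],"gripper": 1},
    {"angular": [0,0,0],"travel": [0,0.38,0],"gripper": 1},
    {"angular": [0,0,0],"travel": [0,0.46,-0.04],"gripper": 1},
    {"angular": [0,0,0],"travel": [0,0.54,-0.077],"gripper": 1},
    {"angular": [0,0,0],"travel": [0,0.64,-0.09],"gripper": 1},
    {"angular": [0,0,0],"travel": [0,0.74,-0.1],"gripper": 1},
    {"angular": [0,0,0],"travel": [0,0.84,-0.075],"gripper": 1},
    {"angular": [0,0,0],"travel": [0,0.926,-0.039],"gripper": 1},
  ],
)

```text
t: 4.32
tool_pos: [553.9, 65.3, 117.4]
eef_rot: [[0.957, 0.291, 0.003], [0.291, -0.957, -0.003], [0.002, 0.003, -1.0]]
ft_force: [-0.9, -2.8, 11.0]
width: 0.1
finger_force: 5.7
```

```bash
python3 st.py; python3 - <<'E'
from bench import *
import cv2
cv2.imwrite("pics/s1.png",cv2.resize(grab_frame("scene")["frame"][130:310,220:460],(800,600)))
E
```

```text
4.325 case [  0.4  15.5 117.4] yaw 0.295 tilt [ 0.003 -0.003] F [-0.9 -2.8 11. ] 0.06855636338476584 [ 0.33  0.49 -0.63  1.86  0.36  0.91 -1.75]
```

View pics/s1.png

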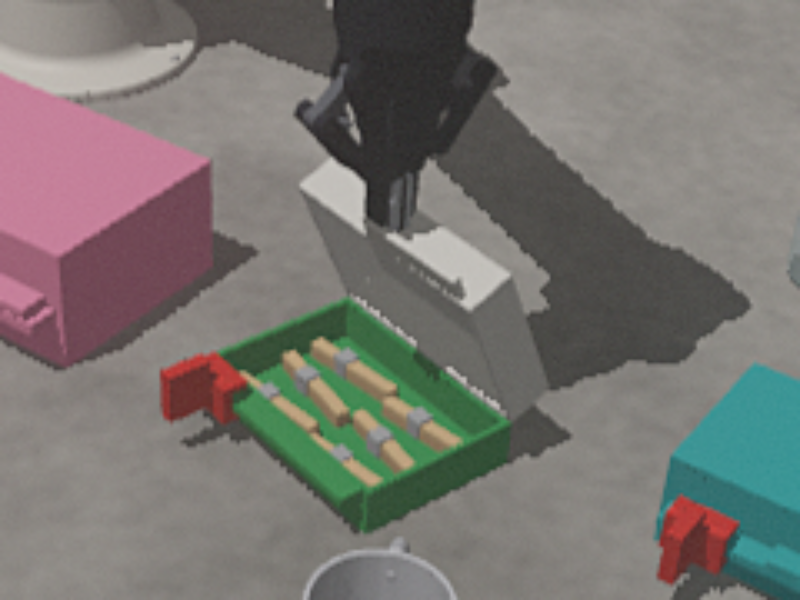

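The picture shows the lid partway over, with the finger at its free edge around (390,220). I'll check the lid angle from the lid's corners before going on.

```bash
python3 - <<'E'
from h import *
f=grab_frame("scene"); p=[558,50.4,-3,.297]
q=lambda X:((proj(f,X)-[220,130])*10/3).round().astype(int).tolist()
for th in(.6,.7,.8,.9,1,1.1,1.2,1.4): print(th,*[q(case2w(p,(x,*lidpt(-55,z,th)))) for x,z in((80,32),(80,64),(-80,32),(-80,64))],[round(v) for v in lidpt(-55,32,th)],[round(v) for v in lidpt(-55,64,th)])
print(q(observe()['tool_pos']))
E
```

```text
0.6 [396, 392] [425, 343] [233, 259] [257, 214] [-36, 94] [-18, 121]
0.7 [407, 375] [438, 327] [242, 244] [269, 200] [-29, 103] [-9, 127]
0.8 [418, 359] [453, 313] [252, 229] [283, 187] [-22, 111] [1, 133]
0.9 [430, 344] [468, 299] [263, 215] [297, 175] [-13, 118] [12, 138]
1 [443, 329] [483, 287] [275, 202] [311, 164] [-4, 125] [22, 142]
1.1 [457, 315] [498, 277] [288, 189] [325, 155] [5, 130] [34, 145]
1.2 [472, 303] [514, 268] [301, 178] [340, 148] [15, 135] [45, 146]
1.4 [501, 281] [544, 255] [329, 160] [369, 138] [36, 140] [68, 146]
[379, 259]
```

```bash
python3 st.py; python3 - <<'E'
from h import *
o=[]
tp=observe()['tool_pos']
for n in("scene","top"):
    f=grab_frame(n); u,v=proj(f,tp).round().astype(int); print(n,u,v)
    im=f["frame"].copy(); x0,y0=u-48,v-72
    c=cv2.resize(im[y0:y0+144,x0:x0+96],(400,600),interpolation=cv2.INTER_CUBIC)
    for z in (0,30,60):
        a,b=(proj(f,tp+np.array([0,0,z]))-[x0,y0])*400/96; cv2.circle(c,(int(a),int(b)),3,(0,255,255),-1)
    o.append(c)
cv2.imwrite("pics/s2.png",np.hstack(o))
E
```

```text
4.425 case [  0.4  13.8 116.5] yaw 0.293 tilt [ 0.003 -0.003] F [ 0.5 -3.3  6.9] 0.0051932485272703785 [ 0.33  0.49 -0.63  1.86  0.36  0.91 -1.75]
scene 334 208
top 309 236
```

View pics/s2.png

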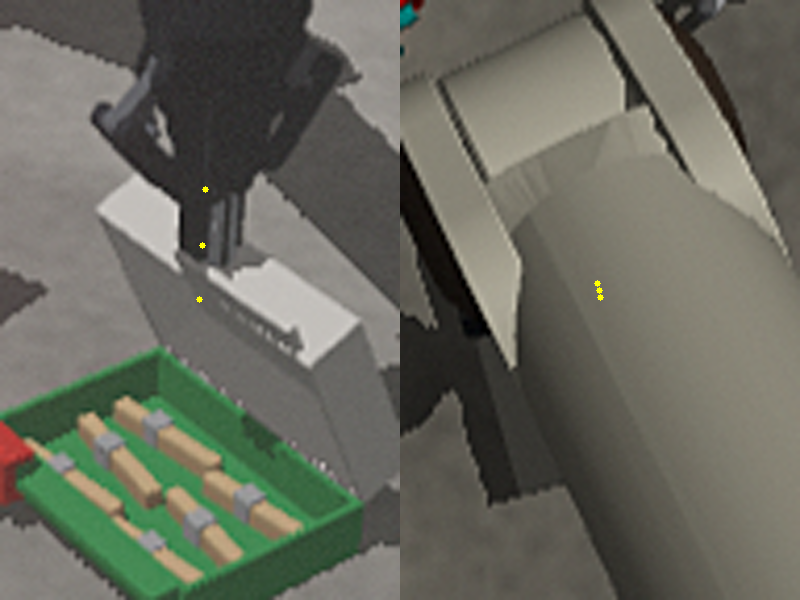

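apply_moves(
  steps=[
    {"angular": [0,0,0],"travel": [0,0,-0.3],"gripper": 1},
    {"angular": [0,0,0],"travel": [0,0,-0.55],"gripper": 1},
    {"angular": [0,0,0],"travel": [0,0,-0.55],"gripper": 1},
  ],
)

```text
t: 4.9
tool_pos: [554.7, 67.5, 201.5]
eef_rot: [[0.957, 0.292, 0.006], [0.292, -0.957, -0.001], [0.006, 0.002, -1.0]]
ft_force: [1.0, -0.0, -0.2]
width: 0.2
finger_force: 0.0
```

```bash
python3 st.py; python3 - <<'E'
from h import *
tp=observe()['tool_pos']
f=grab_frame("scene"); u,v=proj(f,tp).round().astype(int)
im=f["frame"].copy(); x0,y0=u-80,v-50
c=cv2.resize(im[y0:y0+120,x0:x0+160],(800,600),interpolation=cv2.INTER_CUBIC)
for z in (0,30,60):
    a,b=(proj(f,tp+np.array([0,0,z]))-[x0,y0])*5; cv2.circle(c,(int(a),int(b)),3,(0,255,255),-1)
for th in (1.0,1.2,1.4):
  for x in(-80,80):
    for z in (32,64):
      a,b=(proj(f,case2w([558,50.4,-3,.297],(x,*lidpt(-55,z,th))))-[x0,y0])*5; cv2.circle(c,(int(a),int(b)),3,(0,int(th*500-450),255),-1)
cv2.imwrite("pics/s3.png",c)
E
```

```text
4.9 case [  1.8  17.3 201.5] yaw 0.296 tilt [ 0.006 -0.001] F [ 1.  -0.  -0.2] 0.16109215350867465 [ 0.38  0.38 -0.68  1.79  0.28  1.06 -1.68]
```

View pics/s3.png

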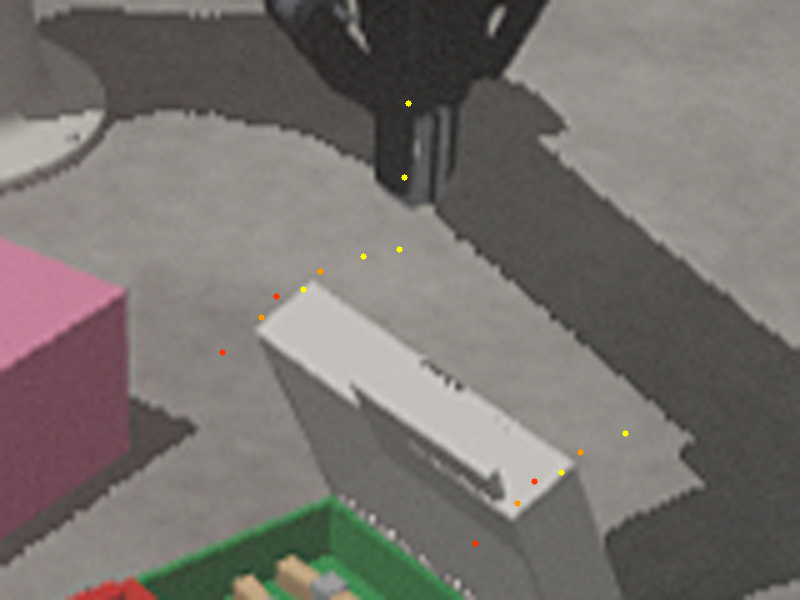

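The picture shows the fingertip visibly ending at about (410,200), roughly 20 mm above the reported TCP dot at (399,249). The lid stands at about 1.25 rad, so the finger had ridden over its edge. I'll allow for the 20 mm and go behind it again, lower.

apply_moves(
  steps=[
    {"angular": [0,0,0],"travel": [0,-0.3,0],"gripper": 1},
    {"angular": [0,0,0],"travel": [0,-0.58,0],"gripper": 1},
    {"angular": [0,0,0],"travel": [0,-0.58,0.3],"gripper": 1},
    {"angular": [0,0,0],"travel": [0,-0.58,0.68],"gripper": 1},
    {"angular": [0,0,0],"travel": [0,-0.58,0.68],"gripper": 1},
  ],
)

```text
t: 5.58
tool_pos: [521.7, 149.2, 91.4]
eef_rot: [[0.956, 0.293, -0.011], [0.293, -0.956, -0.003], [-0.012, -0.001, -1.0]]
ft_force: [0.6, -0.2, -0.3]
width: -0.0
finger_force: 0.0
```

```bash
python3 st.py
```

```text
5.575 case [ -5.8 105.1  91.4] yaw 0.297 tilt [-0.011 -0.003] F [ 0.6 -0.2 -0.3] -0.023355628407510695 [ 0.18  0.51 -0.64  1.9   0.39  0.87 -1.94]
```

apply_moves(
  steps=[
    {"angular": [0,0,0],"travel": [0,0.12,0],"gripper": 1},
    {"angular": [0,0,0],"travel": [0,0.23,0],"gripper": 1},
    {"angular": [0,0,0],"travel": [0,0.3,-0.005],"gripper": 1},
    {"angular": [0,0,0],"travel": [0,0.36,-0.01],"gripper": 1},
    {"angular": [0,0,0],"travel": [0,0.43,-0.01],"gripper": 1},
    {"angular": [0,0,0],"travel": [0,0.5,0],"gripper": 1},
    {"angular": [0,0,0],"travel": [0,0.56,0.02],"gripper": 1},
    {"angular": [0,0,0],"travel": [0,0.62,0.05],"gripper": 1},
    {"angular": [0,0,0],"travel": [0,0.67,0.09],"gripper": 1},
    {"angular": [0,0,0],"travel": [0,0.725,0.13],"gripper": 1},
    {"angular": [0,0,0],"travel": [0,0.77,0.185],"gripper": 1},
    {"angular": [0,0,0],"travel": [0,0.81,0.24],"gripper": 1},
  ],
)

```text
t: 7.08
tool_pos: [562.3, 34.4, 59.8]
eef_rot: [[0.956, 0.292, 0.0], [0.292, -0.956, -0.0], [-0.0, 0.0, -1.0]]
ft_force: [0.5, -0.6, 2.1]
width: -0.2
finger_force: 0.9
```

```bash
python3 st.py; python3 - <<'E'
from h import *
f=grab_frame("scene"); tp=observe()['tool_pos']
x0,y0=250,150
c=cv2.resize(f["frame"][y0:y0+120,x0:x0+160],(800,600),interpolation=cv2.INTER_CUBIC)
P=[558,50.4,-3,.297]
for th,col in((0,(255,0,0)),(.2,(0,255,255))):
  for x in(-80,80):
    for z in (32,64):
      a,b=(proj(f,case2w(P,(x,*lidpt(-55,z,th))))-[x0,y0])*5; cv2.circle(c,(int(a),int(b)),3,col,-1)
cv2.imwrite("pics/s4.png",c)
E
```

```text
7.075 case [ -0.5 -16.6  59.8] yaw 0.297 tilt [ 0. -0.] F [ 0.5 -0.6  2.1] -0.15433740493654352 [ 0.35  0.58 -0.59  1.88  0.43  0.82 -1.74]
```

View pics/s4.png

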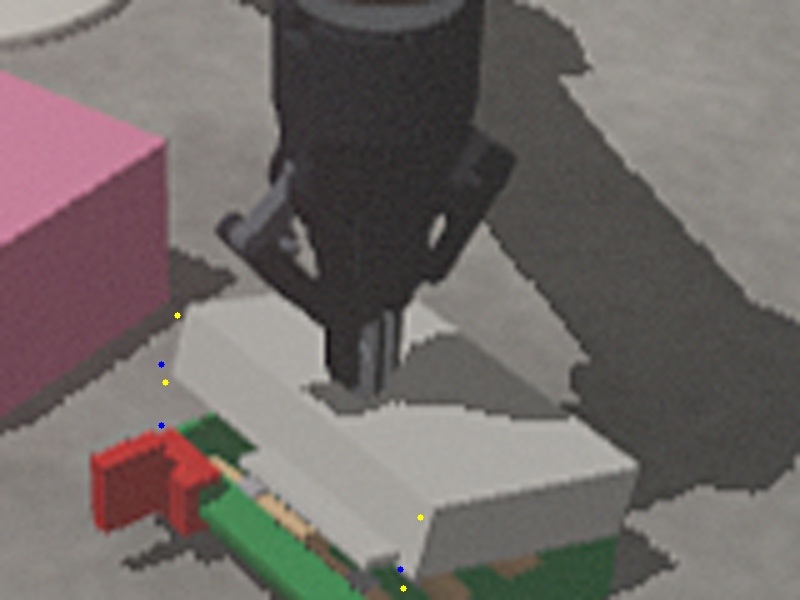

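The lid is now down to about 0.25 rad, with its outer front corner at (435,510). Next I'll press it home over lid_top while watching the force.

apply_moves(
  steps=[
    {"angular": [0,0,0],"travel": [0,0.05,0.04],"gripper": 1},
    {"angular": [0,0,0],"travel": [0,0.09,0.08],"gripper": 1},
    {"angular": [0,0,0],"travel": [0,0.12,0.11],"gripper": 1},
    {"angular": [0,0,0],"travel": [0,0.12,0.11],"gripper": 1},
  ],
)

```text
t: 7.62
tool_pos: [567.1, 17.3, 43.4]
eef_rot: [[0.956, 0.292, -0.001], [0.292, -0.956, -0.0], [-0.001, 0.0, -1.0]]
ft_force: [0.3, -0.4, 0.1]
width: 0.2
finger_force: 0.0
```

apply_moves(
  steps=[
    {"angular": [0,0,0],"travel": [0,0,0.015],"gripper": 1},
    {"angular": [0,0,0],"travel": [0,0,0.03],"gripper": 1},
    {"angular": [0,0,0],"travel": [0,0,0.03],"gripper": 1},
  ],
)

```text
t: 8.0
tool_pos: [567.4, 18.2, 39.4]
eef_rot: [[0.956, 0.293, 0.0], [0.293, -0.956, 0.0], [0.0, -0.0, -1.0]]
ft_force: [-0.6, -0.1, -0.3]
width: -0.5
finger_force: 0.0
```

apply_moves(
  steps=[
    {"angular": [0,0,0],"travel": [0,0,0.02],"gripper": 1},
    {"angular": [0,0,0],"travel": [0,0,0.04],"gripper": 1},
    {"angular": [0,0,0],"travel": [0,0,0.04],"gripper": 1},
  ],
)

```text
t: 8.38
tool_pos: [567.8, 18.1, 38.3]
eef_rot: [[0.956, 0.293, 0.001], [0.293, -0.956, -0.003], [-0.0, 0.003, -1.0]]
ft_force: [-15.0, -1.8, 42.2]
width: -0.3
finger_force: 21.6
```

```bash
python3 st.py; python3 - <<'E'
from h import *
f=grab_frame("scene"); tp=observe()['tool_pos']
x0,y0=250,150
c=cv2.resize(f["frame"][y0:y0+120,x0:x0+160],(800,600),interpolation=cv2.INTER_CUBIC)
cv2.imwrite("pics/s5.png",c)
E
```

```text
8.375 case [ -0.1 -33.8  38.3] yaw 0.297 tilt [ 0.001 -0.003] F [-15.   -1.8  42.2] -0.30665897394426367 [ 0.36  0.62 -0.57  1.88  0.46  0.78 -1.74]
```

View pics/s5.png

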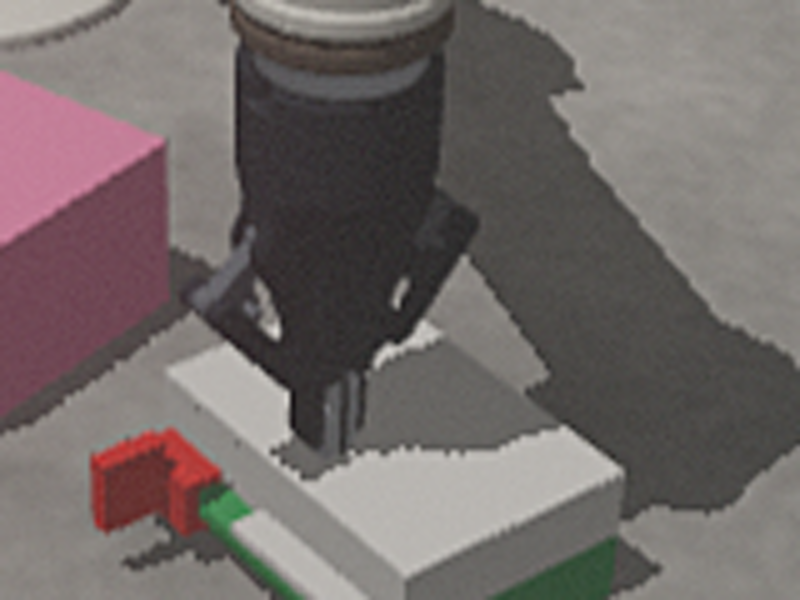

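The lid is shut: its face is flat and the white flange lies on the green one, around (280,550). The press reached 42 N. I'll hold the press briefly, lift, and go to the −x side of the fin.

apply_moves(
  steps=[
    {"angular": [0,0,0],"travel": [0,0,0],"gripper": 1},
    {"angular": [0,0,0],"travel": [0,0,0],"gripper": 1},
    {"angular": [0,0,0],"travel": [0,0,-0.3],"gripper": 1},
    {"angular": [0,0,0],"travel": [0,0,-0.41],"gripper": 1},
    {"angular": [0,0,0],"travel": [-0.27,0.21,-0.41],"gripper": 1},
    {"angular": [0,0,0],"travel": [-0.54,0.42,-0.41],"gripper": 1},
    {"angular": [0,0,0],"travel": [-0.54,0.42,-0.41],"gripper": 1},
    {"angular": [0,0,0],"travel": [-0.54,0.42,-0.1],"gripper": 1},
    {"angular": [0,0,0],"travel": [-0.54,0.42,0.15],"gripper": 1},
    {"angular": [0,0,0],"travel": [-0.54,0.42,0.15],"gripper": 1},
    {"angular": [0,0,0],"travel": [-0.54,0.42,0.15],"gripper": 1},
  ],
)

```text
t: 9.8
tool_pos: [509.3, -65.0, 11.7]
eef_rot: [[0.956, 0.294, 0.001], [0.294, -0.956, 0.001], [0.001, -0.0, -1.0]]
ft_force: [-0.7, 0.3, 0.1]
width: -0.4
finger_force: 0.0
```

```bash
python3 st.py; python3 - <<'E'
from h import *
f=grab_frame("scene")
x0,y0=230,180
cv2.imwrite("pics/s6.png",cv2.resize(f["frame"][y0:y0+120,x0:x0+160],(800,600),interpolation=cv2.INTER_CUBIC))
E
```

```text
9.8 case [-80.3 -96.1  11.7] yaw 0.298 tilt [0.001 0.001] F [-0.7  0.3  0.1] -0.36009503969613826 [ 0.52  0.58 -0.55  2.02  0.48  0.67 -1.61]
```

View pics/s6.png

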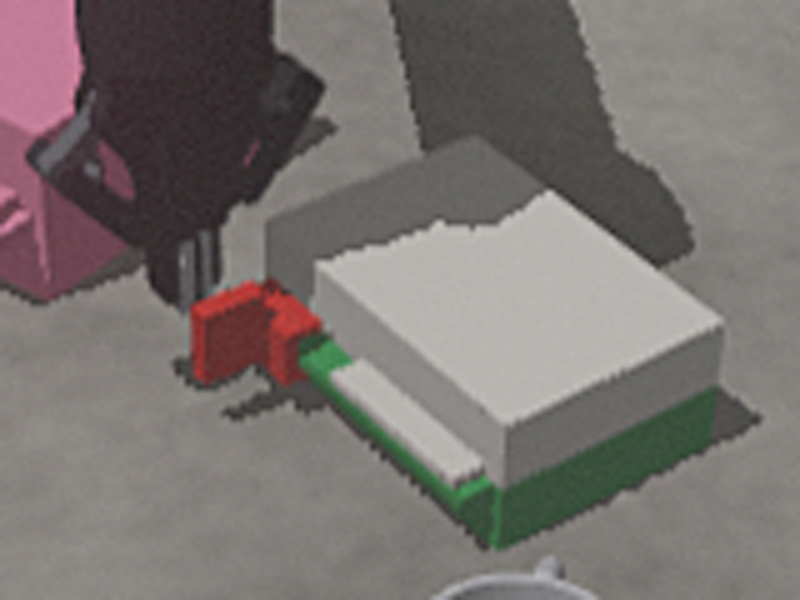

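The lid stayed shut and the fingers stand just on the −x side of the fin, at about (180,290). Now I'll slide the lock.

apply_moves(
  steps=[
    {"angular": [0,0,0],"travel": [0.08,0,0.02],"gripper": 1},
    {"angular": [0,0,0],"travel": [0.15,0,0.02],"gripper": 1},
    {"angular": [0,0,0],"travel": [0.2,0,0.02],"gripper": 1},
    {"angular": [0,0,0],"travel": [0.25,0,0.02],"gripper": 1},
    {"angular": [0,0,0],"travel": [0.3,0,0.02],"gripper": 1},
    {"angular": [0,0,0],"travel": [0.35,0,0.02],"gripper": 1},
    {"angular": [0,0,0],"travel": [0.4,0,0.02],"gripper": 1},
    {"angular": [0,0,0],"travel": [0.4,0,0.02],"gripper": 1},
  ],
)

```text
t: 10.85
tool_pos: [565.0, -48.6, 7.8]
eef_rot: [[0.956, 0.292, -0.002], [0.292, -0.956, -0.001], [-0.003, 0.0, -1.0]]
ft_force: [-5.2, -2.6, 2.4]
width: -0.2
finger_force: 2.3
```

```bash
python3 st.py
```

```text
10.85 case [-22.3 -96.8   7.8] yaw 0.297 tilt [-0.002 -0.001] F [-5.2 -2.6  2.4] -0.21107531683641687 [ 0.45  0.66 -0.54  1.88  0.49  0.73 -1.64]
```

apply_moves(
  steps=[
    {"angular": [0,0,0],"travel": [0.03,0,0],"gripper": 1},
    {"angular": [0,0,0],"travel": [0.06,0,0],"gripper": 1},
    {"angular": [0,0,0],"travel": [0.09,0,0],"gripper": 1},
    {"angular": [0,0,0],"travel": [0.11,0,0],"gripper": 1},
    {"angular": [0,0,0],"travel": [0.11,0,0],"gripper": 1},
  ],
)

```text
t: 11.48
tool_pos: [579.7, -44.1, 7.7]
eef_rot: [[0.956, 0.292, -0.004], [0.292, -0.956, -0.001], [-0.004, -0.0, -1.0]]
ft_force: [-6.2, -0.8, 4.9]
width: -0.3
finger_force: 3.5
```

apply_moves(
  steps=[
    {"angular": [0,0,0],"travel": [0.02,0,0],"gripper": 1},
    {"angular": [0,0,0],"travel": [0.03,0,0],"gripper": 1},
    {"angular": [0,0,0],"travel": [0.03,0,0],"gripper": 1},
  ],
)

```text
t: 11.85
tool_pos: [582.6, -43.2, 7.5]
eef_rot: [[0.956, 0.292, -0.006], [0.292, -0.956, -0.002], [-0.007, 0.0, -1.0]]
ft_force: [-10.6, -2.7, 7.2]
width: -0.0
finger_force: 5.1
```

apply_moves(
  steps=[
    {"angular": [0,0,0],"travel": [0.02,0,0],"gripper": 1},
    {"angular": [0,0,0],"travel": [0.04,0,0],"gripper": 1},
    {"angular": [0,0,0],"travel": [0.04,0,0],"gripper": 1},
  ],
)

```text
t: 12.22
tool_pos: [582.5, -43.3, 6.4]
eef_rot: [[0.957, 0.291, -0.017], [0.291, -0.957, -0.005], [-0.018, -0.0, -1.0]]
ft_force: [-21.8, -5.3, 15.4]
width: 0.1
finger_force: 11.5
```

apply_moves(
  steps=[
    {"angular": [0,0,0],"travel": [0.02,0,0],"gripper": 1},
    {"angular": [0,0,0],"travel": [0.03,0,0],"gripper": 1},
    {"angular": [0,0,0],"travel": [0.03,0,0],"gripper": 1},
  ],
)

```text
t: 12.6
tool_pos: [582.5, -43.6, 5.6]
eef_rot: [[0.957, 0.29, -0.025], [0.29, -0.957, -0.008], [-0.026, -0.0, -1.0]]
ft_force: [-31.4, -7.7, 21.3]
width: -0.1
finger_force: 16.4
```

The lock is at its stop: 32 N with no further motion. Now I'll back off, go clear and check numerically.

apply_moves(
  steps=[
    {"angular": [0,0,0],"travel": [-0.2,0,0],"gripper": 1},
    {"angular": [0,0,0],"travel": [-0.25,0.1,0],"gripper": 1},
    {"angular": [0,0,0],"travel": [-0.25,0.1,-0.4],"gripper": 1},
    {"angular": [0,0,0],"travel": [-0.25,0.1,-0.8],"gripper": 1},
    {"angular": [0,0,0],"travel": [-0.25,0.5,-1],"gripper": 1},
    {"angular": [0,0,0],"travel": [-0.25,1,-1],"gripper": 1},
    {"angular": [0,0,0],"travel": [-0.25,1,-1],"gripper": 1},
  ],
)

```text
t: 13.48
tool_pos: [605.7, -201.2, 159.0]
eef_rot: [[0.959, 0.285, 0.004], [0.285, -0.959, -0.003], [0.002, 0.004, -1.0]]
ft_force: [-0.4, 0.4, -1.0]
width: 0.0
finger_force: 0.0
```

```bash
python3 st.py; python3 - <<'E'
from h import *
P=[558,50.4,-5,.297]
a0=cv2.imread("pics/scene0.png")
f=grab_frame("scene")
def red(im):
    b,g,r=[im[...,i].astype(int) for i in range(3)]; m=(r>110)&(g<70)&(b<70); m[:,:255]=0;m[:,400:]=0
    return m
def box(m):
    v,u=np.nonzero(m); return u.min(),u.max(),v.min(),v.max(),len(u)
print("before",box(red(a0)),"after",box(red(f["frame"])))
def pf(k):
    q=np.array([proj(f,case2w(P,(-50+k+dx,y,z))) for dx in(-5,5) for y in(-78.5,-108.5) for z in(25,60)]); return q.min(0).round(1),q.max(0).round(1)
for k in(0,40,50,60): print(k,pf(k))
# lid top: white segmentation corner check
hsv=cv2.cvtColor(f["frame"],cv2.COLOR_BGR2GRAY); m=(hsv>165).astype(np.uint8); m[:180]=0;m[300:]=0;m[:,:265]=0;m[:,:]*=1; m[:,400:]=0
c=max(cv2.findContours(m,0,2)[0],key=cv2.contourArea); print(cv2.approxPolyDP(c,2,True)[:,0].tolist())
for th in(0,.05): print(th,[proj(f,case2w(P,(x,*lidpt(y,64,th)))).round().tolist() for x in(-80,80) for y in(-55,55)])
E
```

```text
13.475 case [ -28.  -254.5  159. ] yaw 0.289 tilt [ 0.004 -0.003] F [-0.4  0.4 -1. ] 0.02359580986129169 [ 0.71  0.56 -0.61  1.63  0.36  1.06 -1.28]
before (np.int64(268), np.int64(293), np.int64(236), np.int64(256), 177) after (np.int64(285), np.int64(399), np.int64(65), np.int64(272), 64)
0 (array([266.9, 235. ]), array([282.5, 256.4]))
40 (array([278. , 245.1]), array([293.7, 267. ]))
50 (array([280.9, 247.7]), array([296.6, 269.8]))
60 (array([283.8, 250.3]), array([299.6, 272.5]))
[[336, 215], [340, 220], [345, 241], [338, 246], [315, 249], [330, 264], [373, 244]]
0 [[282.0, 224.0], [324.0, 207.0], [330.0, 265.0], [374.0, 244.0]]
0.05 [[283.0, 221.0], [325.0, 206.0], [331.0, 262.0], [374.0, 244.0]]
```

```bash
python3 -c "
from bench import *
print(finish_job())"
```

```text
the job is handed in; nothing more can be done
None
```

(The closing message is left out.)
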